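# Closing a course of firebrick in the brazing hearth

### The job

Finish the third course of firebrick in the brazing hearth in running bond: slide the loose whole brick up tight against the second course and along it, tight against the end of the brick already bedded in the third course, so that it bridges the joint behind it, and bed it there with a steady push of about 15 N held for a good second; then close the opening left between it and the tray's left lip with the half bat, laid flat, pushed home against the second course and bedded with the same steady push. The brick is soft and chips if it is knocked or rammed, so bring it up slowly, and leave everything else on the bench and in the tray where it is.

Things in the scene. Friction and masses are not known exactly. Their poses are not given: they have to be found in the camera images.
- back_face (a point): second course, bedded, immovable, 50 mm high cream firebrick: the point on its near face (towards the robot) on the joint that the whole brick must bridge, half-way up. x points away from the robot into that course, y left along it, z up. The face runs 280 mm right and 140 mm left of this point, so it also backs the opening for the half bat. Hand laid: its place in the tray varies.
- end_face (a point): the bedded, immovable part of the third course (right side of the tray; 90 mm deep in x, 50 mm high, in front of the second course): middle of its free left end face, half-way up. Axes nearly as back_face. The whole brick must lie against this face, left (+y) of it. Hand laid: its place varies.
- left_lip (a point): tray's left lip, its inner edge and top, in line with the third course: 4 mm thick, 22 mm above the bench, running in x along the whole tray; no lip at the front (robot's side). Axes as back_face. Tray floor, on which bricks lie: 3 mm above the bench. The opening for the half bat is between this lip and the whole brick, some 75 mm wide once the whole brick is tight.
- whole_brick_mid (a point): centre of the loose whole firebrick, cream, 90 (its x) by 140 (its y) by 50 mm high, about 0.5 kg: flat on the tray floor in front of its place, a little to the left of it and askew. Too wide to grip from above. Slides at 2 to 4 N, more once it meets bedded brick. Chips if it meets brick faster than some 25 mm/s or is rammed with over 70 N.
- half_bat_mid (a point): centre of the half bat (half firebrick), cream, 90 mm (its x) by 70 mm (its y) by 50 mm high, about 0.25 kg, flat on the bench to the left of the tray. It goes into the opening with its 90 mm side along the tray's x and can be gripped across its 70 mm. Slides at 1 to 2 N; chips like the whole brick.
- long_bat_mid (a point): centre of a three-quarter bat, cream, 90 mm (x) by 105 mm (y) by 50 mm high, on the bench beside the half bat (they may be in either place): not wanted, leave it.
- pipe_tee_mid (a point): a copper pipe tee 100 mm long, 34 mm high, lying on top of the bedded second and back courses (its centre): leave it.
- flux_tin_mid (a point): a tin 74 mm wide, 62 mm high, standing right of the tray (its centre): leave it.
- mallet_mid (a point): a rubber mallet, 230 mm long, head 90 by 60 mm, lying at the right of the robot (about its middle): leave it.
- wire_brush_mid (a point): a wire brush 260 mm long, 35 mm high, lying right of the tray (its middle): leave it.
- trowel_mid (a point): a trowel 280 mm long, lying left of the robot (middle of its blade): leave it.
Not all that is in view belongs to the job. What is shaped like the part that bears half_bat_mid but black or blue is not meant. What is shaped like the part that bears end_face but yellow is not meant.

How it is judged:
By the outcome, as a careful person would: the job done as asked, in the order asked, and still so for the second after the job is handed in, with the robot touching nothing.
It also fails if it takes over 72 s, if anything falls off the work surface, if the arm or the gripper's body presses on something with over 40 N, if the wrist force passes 120 N, or if a joint passes its speed limit or range.

### The arm

A 7-joint arm with a two-finger parallel gripper is mounted at the origin on the work surface. World frame = base frame: x ahead of the robot, y to its left, z up, the work surface at z = 0. Lengths are in m, angles in rad, forces in N, time in s.
With the tool pointing down it reaches from about 0.35 to 0.9 m from the base axis. Payload 7.2 kg.
Tool frame: the origin (TCP) lies at the very end of the fingers, on their centre line; the grasp point (between the pads) lies 19 mm behind it; y points along the fingers, x is the direction in which the jaws open and shut, and the axes are right-handed (so a half turn about y gives the same grasp; the last joint's range is limited). The gripper opens to 88 mm and grips with 3 to 60 N. Pads are 20 mm wide; open, the fingers measure 115 mm over their backs; the gripper's body (75 mm by 178 mm) begins 61 mm behind the grasp point.
Start: joints at [-1.405, 0.411, -0.013, 1.596, 0.006, 1.134, -0.082], TCP at [0.145, 0.608, 0.223] pointing down, gripper open.
Joint ranges: [-2.95, 2.95], [-0.29, 1.99], [-1.47, 1.44], [0.14, 2.54], [-1.03, 4.17], [0.13, 1.85], [-2.86, 2.86]. Speed limits (rad/s): [2.39, 2.39, 3.01, 3.01, 3.14, 3.14, 3.14].

### API

Orientations are given as a rotation vector (axis times angle).
In Python, from rig import arm, vision gives the robot as it stands.
- The arm moves only by the tool apply_moves, never from a script. Its argument "deltas" is a list of rows, each a list of 3 entries, a list of its own where there are three numbers: the shift along the tool's x, y, z in m, then the turn, a rotation vector about the tool's x, y, z in degrees, then the gripper command: -1 is shut, 1 is fully open, values between are in proportion. A call has 1 to 10 rows; each row is the pose to reach, as a shift and turn from the pose measured when the call began, along the tool's axes at that moment; what a row does not reach only later rows make up. A row lasts 1/10 s, in which the tool goes at most 50 mm and 8.59 degrees, less where a joint would pass 70% of its speed; a pose out of reach is approached as far as the arm can. A call with a gripper value outside its range is refused whole. The fingers move at their own pace and stop on an object; "grip_force" is the grip in N (left out, the last holds). Time passes only in rows, so rows that repeat a pose let the fingers close. It gives the time, the measured TCP pose, the force and the opening at its end, in the units of the state.
- arm.get_obs(): the state, without advancing time (a new reading comes with each control period).
- vision.snapshot(name): name is "scene" or "top" or "wrist"; returns the picture (400x640x3 uint8, red, green, blue); there is no depth.
- vision.calibration(name): a dict with "camera_matrix" (3x3 intrinsics, pixels), "dist_coeffs" ([k1, k2, p1, p2, k3] as OpenCV has them; the pictures are not rectified), "T" (4x4, takes a point from camera to world coordinates). Camera axes: x right, y down, z forward; pixel columns grow to the right and rows downward; lengths in m; the calibration is good to about 2 mm. A picture is of the moment at which its call begins: read the wrist's pose just before it. calibration takes no time and is no camera call; for the wrist camera it gives the pose at the moment of the call.
- arm.close_job(): hands the job in, once; it reports no verdict.
The state is a dict: "clock": time; "joints": joint angles; "joint_velocities": joint speeds; "tau": joint torques, N m; "position": TCP position; "eef_rot": TCP orientation; "contact_force": force on the tool from outside, world axes, zero at the start; "ft_torque": the same for the moment, N m; "grip_width": opening from 0.0 (shut) to 1.0 (fully open).
Only numpy, scipy, OpenCV 4.12 (cv2) and the standard library are available. Lean on these libraries where they do the work, as an engineer would, in place of code of your own. Each camera call takes 0.05 s, during which the arm holds its last target.

## Working session

There is one attempt and no reset: what is moved stays moved. The work goes in short steps, Python scripts to look and compute and a tool call to move; the robot and the scene stay as the last step left them, time stands still between calls to the robot, and variables do not carry over. Pictures are saved under pics/ and viewed, and the job is handed in when it is done.

Besides the shell and the picture viewer there is one more tool, called after "Emit:" by a JSON object that holds its "name" and its "arguments". apply_moves: Moves the arm, as the interface text tells. Its arguments: {"type":"object","properties":{"deltas":{"type":"array","items":{"type":"array"}},"grip_force":{"type":"number"}},"required":["deltas"]}

```bash
ls; mkdir -p pics; python3 - <<'E'
from rig import arm, vision
import cv2
for n in ("scene","top","wrist"):
    im=vision.snapshot(n); cv2.imwrite(f"pics/{n}0.png",im[:,:,::-1])
    c=vision.calibration(n); print(n,c["camera_matrix"],c["dist_coeffs"],c["T"])
print(arm.get_obs())
E
```

```text
pics
scene [[462.27314826   0.         323.44712068]
 [  0.         462.27314826 196.23348363]
 [  0.           0.           1.        ]] [-0.12427361  0.          0.          0.          0.        ] [[ 0.60279526  0.55610814 -0.57217271  1.35147859]
 [ 0.79762516 -0.40130717  0.45027398 -0.66206891]
 [ 0.02078401 -0.72780237 -0.6854719   1.03908416]
 [ 0.          0.          0.          1.        ]]
top [[375.26128657   0.         315.76456036]
 [  0.         375.26128657 208.75783119]
 [  0.           0.           1.        ]] [-0.08317527  0.          0.          0.          0.        ] [[-2.18688645e-02 -9.94219429e-01  1.05116503e-01  3.96148333e-01]
 [-9.99759448e-01  2.19235598e-02 -6.35246438e-04 -1.42212334e-02]
 [-1.67295359e-03 -1.05105109e-01 -9.94459711e-01  1.18724787e+00]
 [ 0.00000000e+00  0.00000000e+00  0.00000000e+00  1.00000000e+00]]
wrist [[296.16764609   0.         318.12464398]
 [  0.         296.16764609 197.16196215]
 [  0.           0.           1.        ]] [-0.05064486  0.          0.          0.          0.        ] [[ 0.23141903  0.93463585  0.27000196  0.07099116]
 [ 0.97285249 -0.2218116  -0.06601248  0.62511473]
 [-0.00180806  0.27794863 -0.96059424  0.38413626]
 [ 0.          0.          0.          1.        ]]
{'clock': 0.15, 'joints': array([-1.40518729,  0.41175229, -0.01273573,  1.59679905,  0.0055774 ,
        1.1343109 , -0.08220651]), 'joint_velocities': array([-0.0004656 , -0.00229176,  0.0017871 , -0.0023131 , -0.00052112,
       -0.0005023 ,  0.000712  ]), 'tau': array([ 1.79134138e-03, -5.88334107e+01,  6.42498694e-01, -2.91299951e+01,
       -5.37382078e-02,  1.56616961e-02,  8.69755468e-05]), 'position': array([0.14472724, 0.60763059, 0.22200121]), 'eef_rot': array([-1.31158637, -1.03461606,  1.03617474]), 'contact_force': array([-0.75951016, -0.32619286, -0.05005806]), 'ft_torque': array([0.01602288, 0.02322242, 0.02140116]), 'grip_width': 0.9998836736741782}
```

View pics/top0.png

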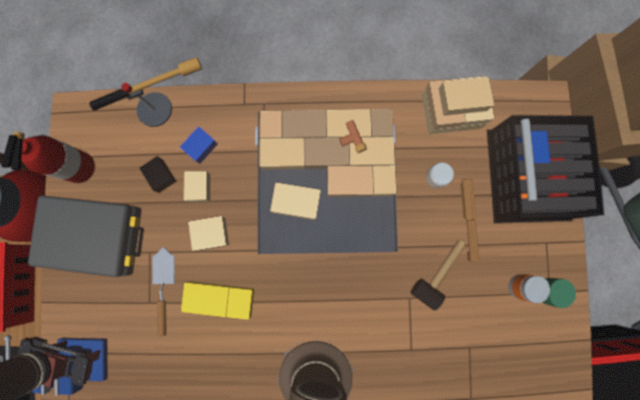

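View pics/scene0.png

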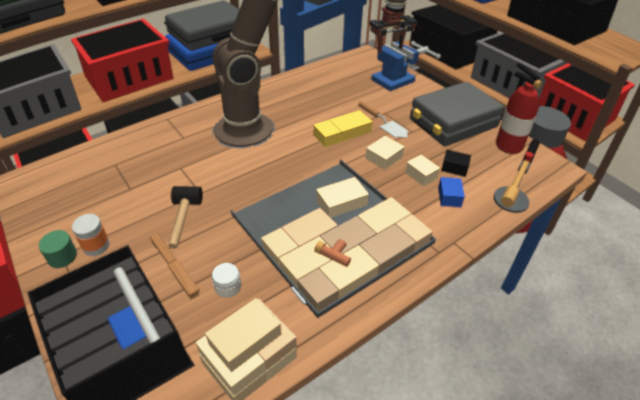

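View pics/wrist0.png

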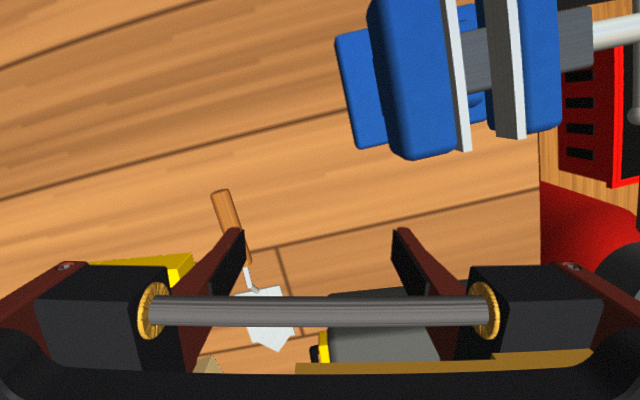

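```bash
cat > h.py <<'E'
import numpy as np, cv2
from rig import arm, vision
from scipy.spatial.transform import Rotation as R
def proj(P,c):
    T=np.linalg.inv(np.array(c["T"])); rv=cv2.Rodrigues(T[:3,:3])[0]
    return cv2.projectPoints(np.array(P,float).reshape(-1,1,3),rv,T[:3,3],np.array(c["camera_matrix"]),np.array(c["dist_coeffs"]))[0].reshape(-1,2)
def ortho(im,c,x0,x1,y0,y1,z,s):
    # up=+x, left=+y ; s px per m
    xs=np.arange(x1,x0,-1/s); ys=np.arange(y1,y0,-1/s)
    X,Y=np.meshgrid(xs,ys,indexing='ij')
    p=proj(np.stack([X,Y,np.full_like(X,z)],-1),c).astype(np.float32).reshape(X.shape+(2,))
    o=cv2.remap(im,p[...,0],p[...,1],cv2.INTER_CUBIC)
    for i,x in enumerate(xs):
        if abs(x/0.05-round(x/0.05))<0.5/s/0.05: o[i,:8]=[255,0,0]; cv2.putText(o,f"{x:.2f}",(9,i+4),0,.35,(255,0,0))
    for j,y in enumerate(ys):
        if abs(y/0.05-round(y/0.05))<0.5/s/0.05: o[-8:,j]=[255,0,0]; cv2.putText(o,f"{y:.2f}",(j-12,o.shape[0]-10),0,.35,(255,0,0))
    return o
def unp(uv,c,z):
    uv=np.array(uv,float).reshape(-1,1,2)
    n=cv2.undistortPoints(uv,np.array(c["camera_matrix"]),np.array(c["dist_coeffs"])).reshape(-1,2)
    T=np.array(c["T"]); d=np.c_[n,np.ones(len(n))]@T[:3,:3].T
    return T[:3,3]+d*((z-T[2,3])/d[:,2])[:,None]
def save(n,o): cv2.imwrite(f"pics/{n}.png",o[:,:,::-1])
E
python3 - <<'E'
from h import *
im=cv2.imread("pics/top0.png")[:,:,::-1].copy(); c=vision.calibration("top")
save("ot0",ortho(im,c,0.28,0.72,-0.28,0.48,0.053,1000))
E
```

```text
(no output)
```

View pics/ot0.png

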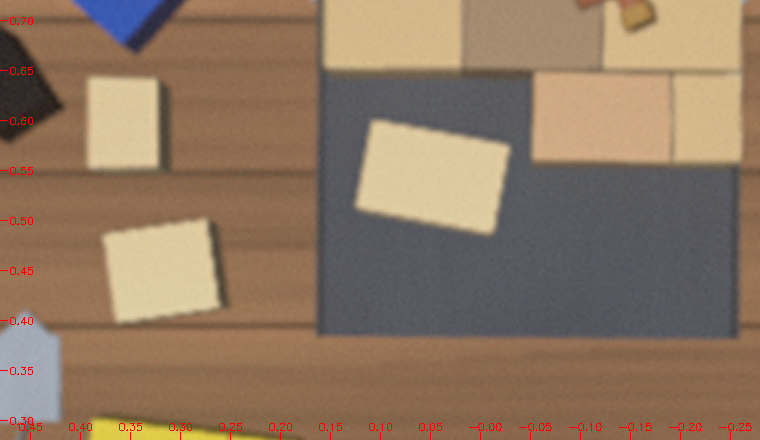

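```bash
cat >> h.py <<'E'
def goal_R(yaw,flip=1):
    # jaws along brick's y (rotated yaw about z), fingers down
    y=np.array([0,0,-1.]); x=flip*np.array([-np.sin(yaw),np.cos(yaw),0]); return np.c_[x,y,np.cross(x,y)]
def delta(p,yaw,flip,o=None):
    o=o or arm.get_obs(); R0=R.from_rotvec(o["eef_rot"]).as_matrix()
    d=R0.T@(np.array(p)-o["position"]); r=np.degrees(R.from_matrix(R0.T@goal_R(yaw,flip)).as_rotvec())
    print("d",np.round(d,4),"rot",np.round(r,2), "rows>=",max(np.linalg.norm(d)/.05,np.linalg.norm(r)/8.59))
def st():
    o=arm.get_obs(); Rm=R.from_rotvec(o["eef_rot"]).as_matrix()
    print("t",o["clock"],"p",np.round(o["position"],4),"F",np.round(o["contact_force"],2),"w",round(o["grip_width"],3),"xax",np.round(Rm[:,0],4),"yax",np.round(Rm[:,1],4))
    print(" q",np.round(o["joints"],2))
E
python3 - <<'E'
from h import *
st()
for f in (1,-1): delta([0.42,0.055,0.22],0,f)
E
```

```text
t 0.15 p [0.1447 0.6076 0.222 ] F [-0.76 -0.33 -0.05] w 1.0 xax [ 0.2317  0.9728 -0.0012] yax [-2.0e-04 -1.2e-03 -1.0e+00]
 q [-1.41  0.41 -0.01  1.6   0.01  1.13 -0.08]
d [-0.4738  0.0026 -0.3958] rot [-1.000e-02 -1.339e+01 -7.000e-02] rows>= 12.347949853714315
d [-0.4738  0.0026 -0.3958] rot [ 1.0000e-01  1.6661e+02 -1.0000e-02] rows>= 19.39527308433529
```

```bash
python3 - <<'E'
from h import *
delta([0.61,0.15,0.28],0,1)
E
```

```text
d [-0.3375 -0.0576 -0.5586] rot [-1.000e-02 -1.339e+01 -7.000e-02] rows>= 13.10371481780471
```

Emit:
{"name": "apply_moves", "arguments": {"deltas": [[[-0.338,-0.058,-0.559],[0,-13.4,0],1],[[-0.338,-0.058,-0.559],[0,-13.4,0],1],[[-0.338,-0.058,-0.559],[0,-13.4,0],1],[[-0.338,-0.058,-0.559],[0,-13.4,0],1],[[-0.338,-0.058,-0.559],[0,-13.4,0],1],[[-0.338,-0.058,-0.559],[0,-13.4,0],1],[[-0.338,-0.058,-0.559],[0,-13.4,0],1],[[-0.338,-0.058,-0.559],[0,-13.4,0],1],[[-0.338,-0.058,-0.559],[0,-13.4,0],1],[[-0.338,-0.058,-0.559],[0,-13.4,0],1]]}}

```text
clock: 1.15
position: [0.5006, 0.2567, 0.2669]
eef_rot: [-1.21, -1.209, 1.21]
contact_force: [0.9, 0.6, -0.2]
grip_width: 1.001
```

```bash
python3 - <<'E'
from h import *
st(); delta([0.61,0.15,0.28],0,1)
E
```

```text
t 1.15 p [0.5006 0.2567 0.2669] F [ 0.94  0.64 -0.15] w 1.001 xax [-2.0e-04  1.0e+00 -1.1e-03] yax [-2.0e-04 -1.1e-03 -1.0e+00]
 q [-0.7   0.27  0.18  1.7  -0.05  1.18  1.06]
d [-0.1068 -0.013  -0.1093] rot [-0.01  0.01 -0.06] rows>= 3.067390365540781
```

Emit:
{"name": "apply_moves", "arguments": {"deltas": [[[-0.107,-0.013,-0.109],[0,0,0],1],[[-0.107,-0.013,-0.109],[0,0,0],1],[[-0.107,-0.013,-0.109],[0,0,0],1],[[-0.107,-0.013,-0.109],[0,0,0],1],[[-0.107,-0.013,-0.109],[0,0,0],1],[[-0.107,-0.013,-0.109],[0,0,0],1]]}}

```text
clock: 1.75
position: [0.6087, 0.1512, 0.2795]
eef_rot: [-1.208, -1.209, 1.211]
contact_force: [0.1, -0.4, 0.1]
grip_width: 1.0
```

```bash
python3 - <<'E'
from h import *
st(); c=vision.calibration("wrist"); im=vision.snapshot("wrist"); save("w1",im); np.save("w1.npy",im); np.save("w1T.npy",c["T"]); st()
save("ow1",ortho(im,c,0.35,0.75,-0.20,0.45,0.053,1200))
E
```

```text
t 1.75 p [0.6087 0.1512 0.2795] F [ 0.14 -0.39  0.11] w 1.0 xax [-1.6e-03  1.0e+00 -4.0e-04] yax [-1.6e-03 -4.0e-04 -1.0e+00]
 q [-0.5   0.38  0.25  1.53 -0.09  1.25  1.33]
t 1.8 p [0.6085 0.1518 0.2797] F [ 0.03  0.61 -0.41] w 0.999 xax [-2.8e-03  1.0e+00 -3.0e-04] yax [-1.4e-03 -3.0e-04 -1.0e+00]
 q [-0.5   0.38  0.25  1.53 -0.09  1.25  1.33]
```

View pics/w1.png

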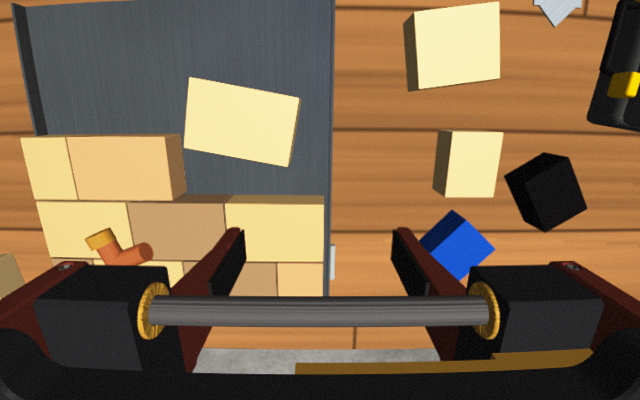

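View pics/ow1.png

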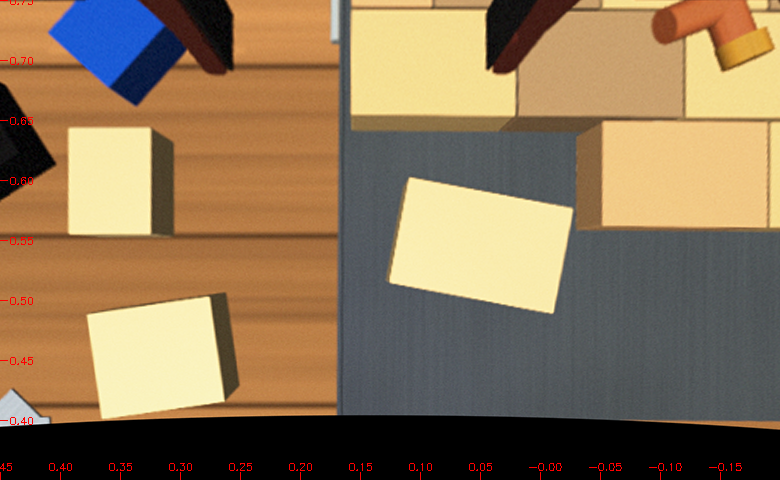

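```bash
python3 - <<'E'
from h import *
c=vision.calibration("wrist"); c["T"]=np.load("w1T.npy"); im=np.load("w1.npy")
o=ortho(im,c,0.54,0.68,-0.15,0.18,0.053,2400); save("z1",o)
E
```

```text
(no output)
```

View pics/z1.png

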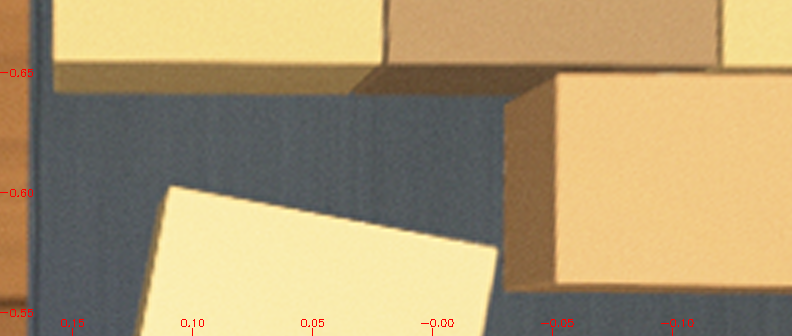

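```bash
python3 - <<'E'
from h import *
delta([0.464,0.064,0.10],-.18,1)
E
```

```text
d [-0.0873  0.1799  0.1445] rot [-0.08 10.47 -0.02] rows>= 4.9334709545729085
```

Emit:
{"name": "apply_moves", "arguments": {"deltas": [[[-0.087,0.18,0.145],[0,10.5,0],1],[[-0.087,0.18,0.145],[0,10.5,0],1],[[-0.087,0.18,0.145],[0,10.5,0],1],[[-0.087,0.18,0.145],[0,10.5,0],1],[[-0.087,0.18,0.145],[0,10.5,0],1],[[-0.087,0.18,0.145],[0,10.5,0],1],[[-0.087,0.18,0.145],[0,10.5,0],1],[[-0.087,0.21,0.145],[0,10.5,0],1],[[-0.087,0.235,0.145],[0,10.5,0],1],[[-0.087,0.25,0.145],[0,10.5,0],1]]}}

```text
clock: 2.8
position: [0.465, 0.0663, 0.0297]
eef_rot: [-1.288, -1.078, 1.076]
contact_force: [-0.1, -0.5, 1.0]
grip_width: 1.001
```

```bash
python3 - <<'E'
from h import *
st(); delta([0.466,0.064,0.015],-.18,1)
E
```

```text
t 2.8 p [0.465  0.0663 0.0297] F [-0.1  -0.53  0.97] w 1.001 xax [0.177  0.9842 0.001 ] yax [ 8.e-04  9.e-04 -1.e+00]
 q [-0.43  0.43  0.22  2.15 -0.18  0.57  1.32]
d [-0.0021  0.0147 -0.0014] rot [0.03 0.12 0.06] rows>= 0.29898326543634
```

Emit:
{"name": "apply_moves", "arguments": {"deltas": [[[-0.002,0.014,-0.003],[0,0,0],1],[[-0.002,0.014,-0.008],[0,0,0],1],[[-0.002,0.014,-0.013],[0,0,0],1],[[-0.002,0.014,-0.016],[0,0,0],1],[[-0.002,0.014,-0.018],[0,0,0],1],[[-0.002,0.014,-0.02],[0,0,0],1],[[-0.002,0.014,-0.022],[0,0,0],1],[[-0.002,0.014,-0.024],[0,0,0],1],[[-0.002,0.014,-0.026],[0,0,0],1],[[-0.002,0.014,-0.028],[0,0,0],1]]}}

```text
clock: 3.8
position: [0.491, 0.0593, 0.0156]
eef_rot: [-1.286, -1.076, 1.077]
contact_force: [-5.3, -0.7, 3.9]
grip_width: 1.0
```

```bash
python3 - <<'E'
from h import *
st(); save("t2",vision.snapshot("wrist"))
E
```

```text
t 3.8 p [0.491  0.0593 0.0156] F [-5.29 -0.67  3.94] w 1.0 xax [1.774e-01 9.841e-01 5.000e-04] yax [-1.8e-03  8.0e-04 -1.0e+00]
 q [-0.39  0.49  0.21  2.1  -0.19  0.57  1.35]
```

View pics/t2.png

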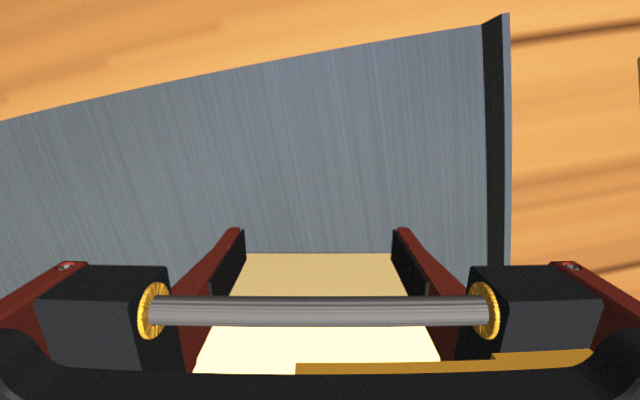

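Emit:
{"name": "apply_moves", "arguments": {"deltas": [[[0,0,-0.003],[0,-1,0],1],[[-0.001,0,-0.006],[0,-2,0],1],[[-0.001,0,-0.009],[0,-3,0],1],[[-0.001,0,-0.012],[0,-4,0],1],[[-0.002,0,-0.015],[0,-5,0],1],[[-0.002,0,-0.018],[0,-6,0],1],[[-0.002,0,-0.02],[0,-7,0],1],[[-0.003,0,-0.022],[0,-8,0],1],[[-0.003,0,-0.025],[0,-9,0],1],[[-0.003,0,-0.028],[0,-9.8,0],1]]}}

```text
clock: 4.85
position: [0.5181, 0.0511, 0.0155]
eef_rot: [-1.21, -1.203, 1.205]
contact_force: [-2.6, 0.1, -0.3]
grip_width: 1.001
```

```bash
python3 - <<'E'
from h import *
st(); 
c=vision.calibration("top"); im=vision.snapshot("top"); save("t3",im)
save("ot3",ortho(im,c,0.45,0.70,-0.2,0.2,0.053,1500))
E
```

```text
t 4.85 p [0.5181 0.0511 0.0155] F [-2.59  0.07 -0.27] w 1.001 xax [5.9e-03 1.0e+00 6.0e-04] yax [-2.3e-03  7.0e-04 -1.0e+00]
 q [-0.32  0.52  0.17  2.03 -0.15  0.6   1.51]
```

View pics/ot3.png

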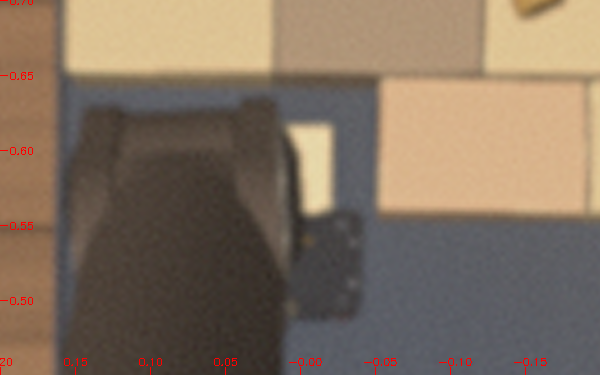

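Emit:
{"name": "apply_moves", "arguments": {"deltas": [[[0,0,-0.003],[0,0,0],1],[[0,0,-0.006],[0,0,0],1],[[0,0,-0.009],[0,0,0],1],[[0,0,-0.012],[0,0,0],1],[[0,0,-0.015],[0,0,0],1],[[0,0,-0.018],[0,0,0],1],[[0,0,-0.02],[0,0,0],1],[[0,0,-0.022],[0,0,0],1],[[0,0,-0.024],[0,0,0],1],[[0,0,-0.026],[0,0,0],1]]}}

```text
clock: 5.9
position: [0.5451, 0.051, 0.0155]
eef_rot: [-1.21, -1.205, 1.205]
contact_force: [-2.4, 0.1, -0.4]
grip_width: 0.999
```

Emit:
{"name": "apply_moves", "arguments": {"deltas": [[[0,0,-0.001],[0,0,0],1],[[0,0,-0.002],[0,0,0],1],[[0,0,-0.003],[0,0,0],1],[[0,0,-0.004],[0,0,0],1],[[0,0,-0.005],[0,0,0],1]]}}

```text
clock: 6.4
position: [0.5502, 0.051, 0.0155]
eef_rot: [-1.21, -1.205, 1.205]
contact_force: [-2.1, 0.0, -0.7]
grip_width: 1.0
```

Emit:
{"name": "apply_moves", "arguments": {"deltas": [[[0,0,-0.001],[0,0,0],1],[[0,0,-0.002],[0,0,0],1],[[0,0,-0.003],[0,0,0],1]]}}

```text
clock: 6.7
position: [0.552, 0.051, 0.0155]
eef_rot: [-1.209, -1.203, 1.206]
contact_force: [-9.6, 0.1, 7.5]
grip_width: 0.995
```

Emit:
{"name": "apply_moves", "arguments": {"deltas": [[[0,0,-0.001],[0,0,0],1],[[0,0,-0.001],[0,0,0],1]]}}

```text
clock: 6.9
position: [0.5519, 0.051, 0.0155]
eef_rot: [-1.207, -1.201, 1.207]
contact_force: [-6.4, 0.1, 4.2]
grip_width: 1.003
```

```bash
python3 - <<'E'
from h import *
st(); delta([0.53,0.051,0.10],-.007,1); delta([0.612,0.142,0.10],-.007,1)
E
```

```text
t 6.9 p [0.5519 0.051  0.0155] F [-6.43  0.05  4.23] w 1.003 xax [5.4e-03 1.0e+00 7.0e-04] yax [-5.8e-03  8.0e-04 -1.0e+00]
 q [-0.31  0.56  0.17  1.95 -0.15  0.65  1.52]
d [-0.     -0.0843  0.0224] rot [-0.33  0.09  0.04] rows>= 1.744815370623053
d [ 0.0914 -0.0847 -0.0592] rot [-0.33  0.09  0.04] rows>= 2.759126070134592
```

Emit:
{"name": "apply_moves", "arguments": {"deltas": [[[0,0,0.01],[0,0,0],1],[[0,-0.02,0.02],[0,0,0],1],[[0,-0.06,0.022],[0,0,0],-1],[[0,-0.085,0.01],[0,0,0],-1],[[0.04,-0.085,-0.025],[0,0,0],-1],[[0.08,-0.085,-0.055],[0,0,0],-1],[[0.091,-0.085,-0.059],[0,0,0],-1],[[0.091,-0.085,-0.059],[0,0,0],-1],[[0.091,-0.085,-0.059],[0,0,0],-1],[[0.091,-0.085,-0.059],[0,0,0],-1]]}}

```text
clock: 7.9
position: [0.6111, 0.1393, 0.1002]
eef_rot: [-1.208, -1.199, 1.207]
contact_force: [-0.9, -0.1, 0.1]
grip_width: 0.314
```

```bash
python3 - <<'E'
from h import *
st(); delta([0.612,0.142,0.018],-.008,1)
for n,k in(("wrist","w4"),("top","t4")):
    c=vision.calibration(n); im=vision.snapshot(n); save(k,im)
    save("o"+k,ortho(im,c,0.45,0.70,-0.2,0.2,0.053,1500))
E
```

```text
t 7.9 p [0.6111 0.1393 0.1002] F [-0.95 -0.15  0.15] w 0.314 xax [ 7.6e-03  1.0e+00 -4.0e-04] yax [-6.3e-03 -4.0e-04 -1.0e+00]
 q [-0.44  0.54  0.19  1.72 -0.13  0.9   1.37]
d [ 0.0028  0.0822 -0.0014] rot [-0.36  0.02 -0.02] rows>= 1.645374906687603
```

View pics/w4.png

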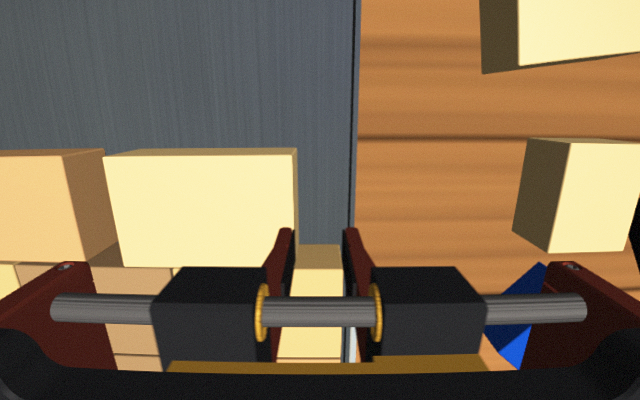

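View pics/ot4.png

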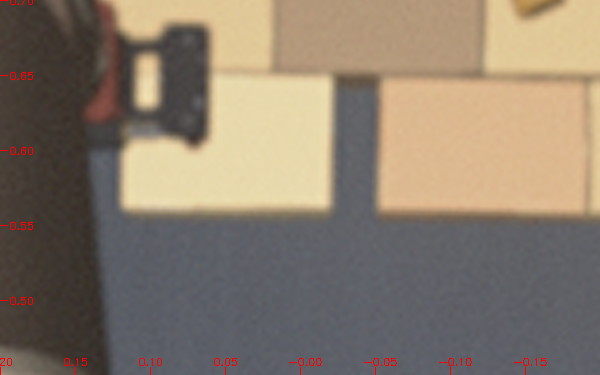

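Emit:
{"name": "apply_moves", "arguments": {"deltas": [[[0.003,0,0],[0,0,0],-1],[[0.003,0,0],[0,0,0],-1],[[0.003,0,0],[0,0,0],-1],[[0.003,0,0],[0,0,0],-1],[[0.003,0.03,0],[0,0,0],-1],[[0.003,0.06,0],[0,0,0],-1],[[0.003,0.082,0],[0,0,0],-1],[[0.003,0.082,0],[0,0,0],-1]]}}

```text
clock: 8.8
position: [0.6087, 0.1422, 0.0154]
eef_rot: [-1.206, -1.195, 1.21]
contact_force: [-1.1, 0.4, -0.5]
grip_width: 0.006
```

```bash
python3 - <<'E'
from h import *
st()
E
```

```text
t 8.8 p [0.6087 0.1422 0.0154] F [-1.06  0.41 -0.45] w 0.006 xax [ 0.0074  1.     -0.0015] yax [-0.0112 -0.0014 -0.9999]
 q [-0.42  0.65  0.17  1.76 -0.15  0.75  1.38]
```

Emit:
{"name": "apply_moves", "arguments": {"deltas": [[[-0.002,0,0],[-0.6,0,0],-1],[[-0.004,0,0],[-0.6,0,0],-1],[[-0.006,0,0],[-0.6,0,0],-1],[[-0.008,0,0],[-0.6,0,0],-1],[[-0.01,0,0],[-0.6,0,0],-1],[[-0.012,0,0],[-0.6,0,0],-1],[[-0.014,0,0],[-0.6,0,0],-1],[[-0.016,0,0],[-0.6,0,0],-1],[[-0.018,0,0],[-0.6,0,0],-1],[[-0.02,0,0],[-0.6,0,0],-1]]}}

```text
clock: 9.8
position: [0.609, 0.1238, 0.016]
eef_rot: [-1.212, -1.205, 1.204]
contact_force: [-0.4, 4.9, 4.0]
grip_width: 0.007
```

```bash
python3 - <<'E'
from h import *
st()
c=vision.calibration("wrist"); im=vision.snapshot("wrist"); save("w5",im)
E
```

```text
t 9.8 p [0.609  0.1238 0.016 ] F [-0.42  4.91  3.96] w 0.007 xax [6.1e-03 1.0e+00 3.0e-04] yax [ 6.e-04  3.e-04 -1.e+00]
 q [-0.4   0.64  0.17  1.78 -0.15  0.73  1.41]
```

View pics/w5.png

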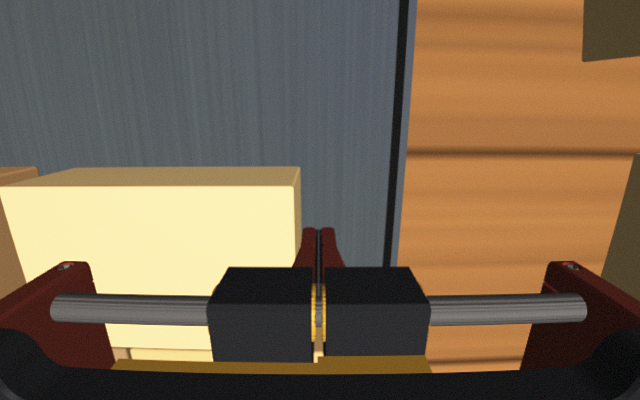

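Emit:
{"name": "apply_moves", "arguments": {"deltas": [[[-0.002,0,0],[0,0,0],-1],[[-0.004,0,0],[0,0,0],-1],[[-0.006,0,0],[0,0,0],-1],[[-0.008,0,0],[0,0,0],-1],[[-0.01,0,0],[0,0,0],-1],[[-0.012,0,0],[0,0,0],-1],[[-0.014,0,0],[0,0,0],-1]]}}

```text
clock: 10.55
position: [0.609, 0.1091, 0.0161]
eef_rot: [-1.213, -1.205, 1.204]
contact_force: [0.2, 4.2, 2.8]
grip_width: 0.005
```

Emit:
{"name": "apply_moves", "arguments": {"deltas": [[[-0.001,0,0],[0,0,0],-1],[[-0.002,0,0],[0,0,0],-1],[[-0.003,0,0],[0,0,0],-1],[[-0.004,0,0],[0,0,0],-1],[[-0.005,0,0],[0,0,0],-1]]}}

```text
clock: 11.05
position: [0.609, 0.1041, 0.0161]
eef_rot: [-1.213, -1.205, 1.204]
contact_force: [-0.2, 4.7, 2.2]
grip_width: 0.003
```

```bash
python3 - <<'E'
from h import *
st()
c=vision.calibration("top"); im=vision.snapshot("top"); save("t6",im); save("ot6",ortho(im,c,0.5,0.70,-0.2,0.2,0.053,1800))
E
```

```text
t 11.05 p [0.609  0.1041 0.0161] F [-0.16  4.66  2.17] w 0.003 xax [6.6e-03 1.0e+00 1.0e-04] yax [ 7.e-04  1.e-04 -1.e+00]
 q [-0.37  0.64  0.17  1.79 -0.15  0.72  1.44]
```

View pics/ot6.png

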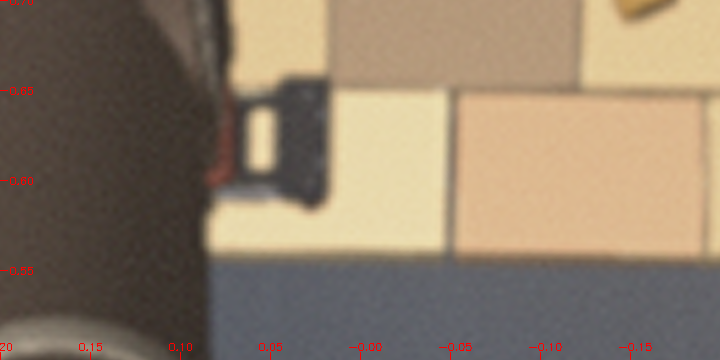

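Still a ~2–3 mm gap; continue slowly.

Emit:
{"name": "apply_moves", "arguments": {"deltas": [[[-0.001,0,0],[0,0,0],-1],[[-0.002,0,0],[0,0,0],-1],[[-0.003,0,0],[0,0,0],-1]]}}

```text
clock: 11.4
position: [0.6089, 0.1007, 0.0161]
eef_rot: [-1.213, -1.205, 1.204]
contact_force: [0.4, 4.0, 3.3]
grip_width: 0.005
```

Emit:
{"name": "apply_moves", "arguments": {"deltas": [[[-0.001,0,0],[0,0,0],-1],[[-0.002,0,0],[0,0,0],-1]]}}

```text
clock: 11.6
position: [0.609, 0.1, 0.0161]
eef_rot: [-1.212, -1.206, 1.203]
contact_force: [0.2, 8.7, 1.5]
grip_width: 0.001
```

Emit:
{"name": "apply_moves", "arguments": {"deltas": [[[-0.001,0,0],[0,0,0],-1],[[-0.002,0,0],[0,0,0],-1],[[-0.002,0,0],[0,0,0],-1]]}}

```text
clock: 11.9
position: [0.609, 0.1001, 0.0161]
eef_rot: [-1.21, -1.208, 1.203]
contact_force: [0.5, 9.8, 2.2]
grip_width: 0.005
```

Emit:
{"name": "apply_moves", "arguments": {"deltas": [[[-0.002,0,0],[0,0,0],-1],[[-0.0025,0,0],[0,0,0],-1],[[-0.003,0,0],[0,0,0],-1],[[-0.003,0,0],[0,0,0],-1],[[-0.003,0,0],[0,0,0],-1]]}}

```text
clock: 12.4
position: [0.609, 0.1001, 0.0162]
eef_rot: [-1.207, -1.212, 1.202]
contact_force: [0.5, 11.8, 1.5]
grip_width: 0.008
```

Emit:
{"name": "apply_moves", "arguments": {"deltas": [[[-0.003,0,0],[0,0,0],-1],[[-0.003,0,0],[0,0,0],-1],[[-0.003,0,0],[0,0,0],-1],[[-0.003,0,0],[0,0,0],-1],[[-0.003,0,0],[0,0,0],-1],[[-0.003,0,0],[0,0,0],-1],[[-0.003,0,0],[0,0,0],-1],[[-0.003,0,0],[0,0,0],-1],[[-0.003,0,0],[0,0,0],-1],[[-0.003,0,0],[0,0,0],-1]]}}

```text
clock: 13.4
position: [0.609, 0.1003, 0.0162]
eef_rot: [-1.204, -1.215, 1.201]
contact_force: [-0.1, 11.8, 1.6]
grip_width: 0.007
```

```bash
python3 - <<'E'
from h import *
st()
c=vision.calibration("top"); im=vision.snapshot("top"); save("t6",im); save("ot7",ortho(im,c,0.5,0.70,-0.2,0.2,0.053,1800))
E
```

```text
t 13.4 p [0.609  0.1003 0.0162] F [-0.07 11.84  1.59] w 0.007 xax [3.0e-04 1.0e+00 9.4e-03] yax [ 0.0019  0.0094 -1.    ]
 q [-0.35  0.64  0.16  1.8  -0.15  0.72  1.46]
```

View pics/ot7.png

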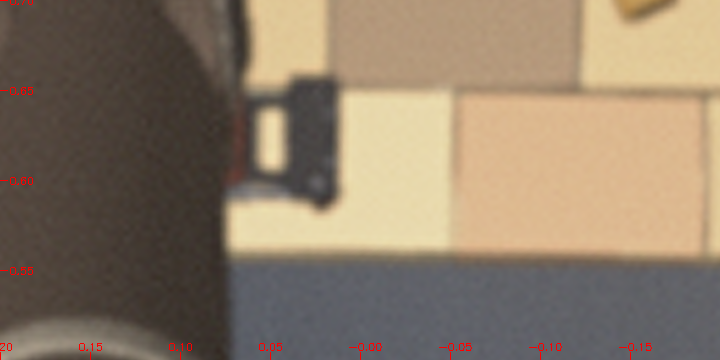

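Emit:
{"name": "apply_moves", "arguments": {"deltas": [[[-0.0035,0,0],[0,0,0.5],-1],[[-0.004,0,0],[0,0,0.5],-1],[[-0.004,0,0],[0,0,0.5],-1],[[-0.004,0,0],[0,0,0.5],-1]]}}

```text
clock: 13.85
position: [0.609, 0.1001, 0.0161]
eef_rot: [-1.207, -1.215, 1.207]
contact_force: [0.5, 12.4, -0.4]
grip_width: 0.004
```

```bash
python3 - <<'E'
from h import *
st()
E
```

```text
t 13.85 p [0.609  0.1001 0.0161] F [ 0.5  12.35 -0.38] w 0.004 xax [-0.0022  1.      0.0043] yax [ 0.0024  0.0043 -1.    ]
 q [-0.35  0.64  0.16  1.8  -0.15  0.72  1.46]
```

Emit:
{"name": "apply_moves", "arguments": {"deltas": [[[-0.005,0,0],[0,0,0],-1],[[-0.005,0,0],[0,0,0],-1],[[-0.005,0,0],[0,0,0],-1]]}}

```text
clock: 14.15
position: [0.609, 0.1002, 0.0162]
eef_rot: [-1.202, -1.22, 1.205]
contact_force: [1.0, 15.2, -0.1]
grip_width: 0.009
```

```bash
python3 - <<'E'
from h import *
st()
E
```

```text
t 14.15 p [0.609  0.1002 0.0162] F [ 0.97 15.18 -0.07] w 0.009 xax [-0.0057  0.9999  0.0093] yax [ 0.0029  0.0093 -1.    ]
 q [-0.35  0.63  0.15  1.8  -0.15  0.72  1.47]
```

Emit:
{"name": "apply_moves", "arguments": {"deltas": [[[-0.005,0,0],[0,-0.3,0.3],-1],[[-0.005,0,0],[0,-0.3,0.3],-1],[[-0.005,0,0],[0,-0.3,0.3],-1],[[-0.005,0,0],[0,-0.3,0.3],-1],[[-0.005,0,0],[0,-0.3,0.3],-1],[[-0.005,0,0],[0,-0.3,0.3],-1],[[-0.005,0,0],[0,-0.3,0.3],-1],[[-0.005,0,0],[0,-0.3,0.3],-1],[[-0.005,0,0],[0,-0.3,0.3],-1],[[-0.005,0,0],[0,-0.3,0.3],-1]]}}

```text
clock: 15.15
position: [0.6089, 0.1002, 0.0162]
eef_rot: [-1.198, -1.226, 1.212]
contact_force: [0.7, 15.6, 0.3]
grip_width: 0.006
```

Emit:
{"name": "apply_moves", "arguments": {"deltas": [[[-0.005,0,0],[0,0,0.2],-1],[[-0.005,0,0],[0,0,0.2],-1],[[-0.005,0,0],[0,0,0.2],-1]]}}

```text
clock: 15.45
position: [0.6089, 0.1003, 0.0162]
eef_rot: [-1.196, -1.23, 1.213]
contact_force: [-0.3, 15.8, 0.5]
grip_width: 0.006
```

```bash
python3 - <<'E'
from h import *
st();delta([0.609,0.113,0.016],-.007,1);delta([0.609,0.113,0.12],-.007,1);delta([0.515,0.02,0.12],-.007,1);
E
```

```text
t 15.45 p [0.6089 0.1003 0.0162] F [-0.34 15.79  0.46] w 0.006 xax [-0.0176  0.9998  0.0102] yax [ 0.0037  0.0103 -0.9999]
 q [-0.34  0.63  0.15  1.8  -0.15  0.71  1.48]
d [ 0.0127  0.0003 -0.0004] rot [0.22 1.41 0.59] rows>= 0.25500655269370454
d [ 0.0138 -0.1036 -0.0008] rot [0.22 1.41 0.59] rows>= 2.0913474681837565
d [-0.0775 -0.105   0.0948] rot [0.22 1.41 0.59] rows>= 3.226290480177949
```

Emit:
{"name": "apply_moves", "arguments": {"deltas": [[[0,0,0],[0,0,0],-1],[[0.006,0,0],[0.2,1.4,0.6],-1],[[0.013,0,0],[0.2,1.4,0.6],-1],[[0.013,-0.05,0],[0.2,1.4,0.6],-1],[[0.013,-0.1,0],[0.2,1.4,0.6],1],[[-0.01,-0.105,0.03],[0.2,1.4,0.6],1],[[-0.04,-0.105,0.06],[0.2,1.4,0.6],1],[[-0.077,-0.105,0.095],[0.2,1.4,0.6],1],[[-0.077,-0.105,0.095],[0.2,1.4,0.6],1],[[-0.077,-0.105,0.095],[0.2,1.4,0.6],1]]}}

```text
clock: 16.45
position: [0.5143, 0.0189, 0.1203]
eef_rot: [-1.214, -1.202, 1.203]
contact_force: [1.0, 0.8, 0.4]
grip_width: 0.518
```

```bash
python3 - <<'E'
from h import *
st();delta([0.525,0.02,0.016],-.007,1)
E
```

```text
t 16.45 p [0.5143 0.0189 0.1203] F [1.03 0.78 0.41] w 0.518 xax [ 9.3e-03  1.0e+00 -6.0e-04] yax [ 4.e-04 -6.e-04 -1.e+00]
 q [-0.31  0.35  0.22  1.98 -0.1   0.82  1.53]
d [ 0.0013  0.1043 -0.0107] rot [ 0.02 -0.13 -0.03] rows>= 2.097211922282362
```

Emit:
{"name": "apply_moves", "arguments": {"deltas": [[[0.001,0.03,-0.005],[0,0,0],1],[[0.001,0.07,-0.011],[0,0,0],1],[[0.001,0.1,-0.014],[0,0,0],1],[[0.001,0.104,-0.018],[0,0,0],1],[[0.001,0.104,-0.023],[0,0,0],1],[[0.001,0.104,-0.026],[0,0,0],1],[[0.001,0.104,-0.028],[0,0,0],1],[[0.001,0.104,-0.03],[0,0,0],1],[[0.001,0.104,-0.032],[0,0,0],1],[[0.001,0.104,-0.034],[0,0,0],1]]}}

```text
clock: 17.45
position: [0.5486, 0.0195, 0.0168]
eef_rot: [-1.215, -1.203, 1.202]
contact_force: [-0.2, -0.1, -0.6]
grip_width: 0.999
```

```bash
python3 - <<'E'
from h import *
st()
E
```

```text
t 17.45 p [0.5486 0.0195 0.0168] F [-0.19 -0.06 -0.59] w 0.999 xax [ 9.4e-03  1.0e+00 -4.0e-04] yax [ 1.1e-03 -4.0e-04 -1.0e+00]
 q [-0.26  0.55  0.18  1.97 -0.16  0.63  1.58]
```

Emit:
{"name": "apply_moves", "arguments": {"deltas": [[[0,0,-0.001],[0,0,0],1],[[0,0,-0.002],[0,0,0],1],[[0,0,-0.003],[0,0,0],1],[[0,0,-0.004],[0,0,0],1],[[0,0,-0.005],[0,0,0],1]]}}

```text
clock: 17.95
position: [0.5519, 0.0195, 0.0166]
eef_rot: [-1.212, -1.201, 1.204]
contact_force: [-8.9, -0.8, 7.7]
grip_width: 0.996
```

Emit:
{"name": "apply_moves", "arguments": {"deltas": [[[0,0,-0.002],[0,0,0],1],[[0,0,-0.003],[0,0,0],1],[[0,0,-0.003],[0,0,0],1]]}}

```text
clock: 18.25
position: [0.5517, 0.0195, 0.0161]
eef_rot: [-1.207, -1.197, 1.208]
contact_force: [-9.5, 0.2, 8.3]
grip_width: 0.998
```

Emit:
{"name": "apply_moves", "arguments": {"deltas": [[[0,-0.001,-0.004],[-0.3,0,0],1],[[0,-0.001,-0.005],[-0.3,0,0],1],[[0,-0.001,-0.005],[-0.3,0,0],1]]}}

```text
clock: 18.55
position: [0.5516, 0.0196, 0.0162]
eef_rot: [-1.203, -1.193, 1.21]
contact_force: [-14.9, 0.6, 9.9]
grip_width: 1.003
```

```bash
python3 - <<'E'
from h import *
st()
E
```

```text
t 18.55 p [0.5516 0.0196 0.0162] F [-14.89   0.57   9.91] w 1.003 xax [ 7.9e-03  1.0e+00 -5.0e-04] yax [-1.320e-02 -4.000e-04 -9.999e-01]
 q [-0.26  0.56  0.18  1.95 -0.16  0.66  1.58]
```

Emit:
{"name": "apply_moves", "arguments": {"deltas": [[[0,-0.001,-0.005],[-0.3,0,0],1],[[0,-0.001,-0.005],[-0.3,0,0],1],[[0,-0.001,-0.005],[-0.3,0,0],1],[[0,-0.001,-0.005],[-0.3,0,0],1],[[0,-0.001,-0.005],[-0.3,0,0],1],[[0,-0.001,-0.005],[-0.3,0,0],1],[[0,-0.001,-0.005],[-0.3,0,0],1],[[0,-0.001,-0.005],[-0.3,0,0],1],[[0,-0.001,-0.005],[-0.3,0,0],1],[[0,-0.001,-0.005],[-0.3,0,0],1]]}}

```text
clock: 19.55
position: [0.5515, 0.0196, 0.0162]
eef_rot: [-1.2, -1.19, 1.212]
contact_force: [-14.9, 1.0, 10.9]
grip_width: 1.0
```

Emit:
{"name": "apply_moves", "arguments": {"deltas": [[[0,-0.001,-0.005],[-0.3,0,0],1],[[0,-0.001,-0.005],[-0.3,0,0],1],[[0,-0.001,-0.005],[-0.3,0,0],1]]}}

```text
clock: 19.85
position: [0.5513, 0.0196, 0.0162]
eef_rot: [-1.197, -1.187, 1.214]
contact_force: [-14.7, 0.2, 10.5]
grip_width: 1.0
```

```bash
python3 - <<'E'
from h import *
st();delta([0.53,0.0196,0.018],-.008,1);delta([0.53,0.0196,0.2],-.008,1)
E
```

```text
t 19.85 p [0.5513 0.0196 0.0162] F [-14.74   0.23  10.49] w 1.0 xax [ 7.6e-03  1.0e+00 -4.0e-04] yax [-2.240e-02 -2.000e-04 -9.997e-01]
 q [-0.26  0.57  0.18  1.94 -0.16  0.67  1.58]
d [-0.0001 -0.0013  0.0213] rot [-1.28  0.02 -0.02] rows>= 0.4274064413693385
d [-0.0002 -0.1832  0.0254] rot [-1.28  0.02 -0.02] rows>= 3.6999058539313934
```

Emit:
{"name": "apply_moves", "arguments": {"deltas": [[[0,-0.001,0],[0,0,0],1],[[0,-0.001,0.008],[-1.3,0,0],1],[[0,-0.001,0.02],[-1.3,0,0],1],[[0,-0.05,0.023],[-1.3,0,0],1],[[0,-0.1,0.025],[-1.3,0,0],1],[[0,-0.15,0.025],[-1.3,0,0],1],[[0,-0.183,0.025],[-1.3,0,0],1]]}}

```text
clock: 20.55
position: [0.5311, 0.0197, 0.2035]
eef_rot: [-1.216, -1.206, 1.201]
contact_force: [-0.0, -0.0, -0.2]
grip_width: 1.001
```

```bash
python3 - <<'E'
from h import *
st();delta([0.575,0.345,0.2],-.0,1)
E
```

```text
t 20.55 p [0.5311 0.0197 0.2035] F [-0.02 -0.04 -0.16] w 1.001 xax [8.e-03 1.e+00 2.e-04] yax [ 3.8e-03  2.0e-04 -1.0e+00]
 q [-0.33  0.27  0.24  1.86 -0.07  1.02  1.51]
d [ 0.3257  0.0037 -0.0413] rot [ 0.22 -0.46  0.01] rows>= 6.566363877890351
```

Emit:
{"name": "apply_moves", "arguments": {"deltas": [[[0.326,0.004,-0.041],[0.2,-0.5,0],1],[[0.326,0.004,-0.041],[0.2,-0.5,0],1],[[0.326,0.004,-0.041],[0.2,-0.5,0],1],[[0.326,0.004,-0.041],[0.2,-0.5,0],1],[[0.326,0.004,-0.041],[0.2,-0.5,0],1],[[0.326,0.004,-0.041],[0.2,-0.5,0],1],[[0.326,0.004,-0.041],[0.2,-0.5,0],1],[[0.326,0.004,-0.041],[0.2,-0.5,0],1],[[0.326,0.004,-0.041],[0.2,-0.5,0],1]]}}

```text
clock: 21.45
position: [0.5742, 0.3452, 0.1991]
eef_rot: [-1.209, -1.21, 1.211]
contact_force: [0.4, -0.6, -0.7]
grip_width: 1.0
```

```bash
python3 - <<'E'
from h import *
st()
c=vision.calibration("wrist"); im=vision.snapshot("wrist"); save("w8",im)
save("ow8",ortho(im,c,0.5,0.70,0.2,0.5,0.05,2000))
c=vision.calibration("top"); im=vision.snapshot("top");save("ot8",ortho(im,c,0.5,0.70,-0.2,0.2,0.053,1800))
E
```

```text
t 21.45 p [0.5742 0.3452 0.1991] F [ 0.44 -0.57 -0.74] w 1.0 xax [-0.0017  1.     -0.001 ] yax [-5.e-04 -1.e-03 -1.e+00]
 q [-0.71  0.51  0.14  1.51 -0.07  1.13  1.02]
```

View pics/ow8.png

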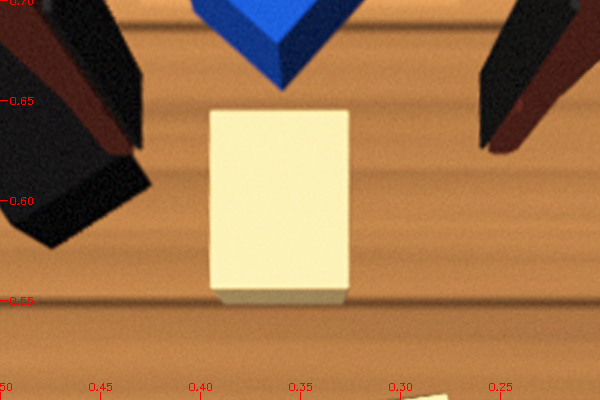

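View pics/ot8.png

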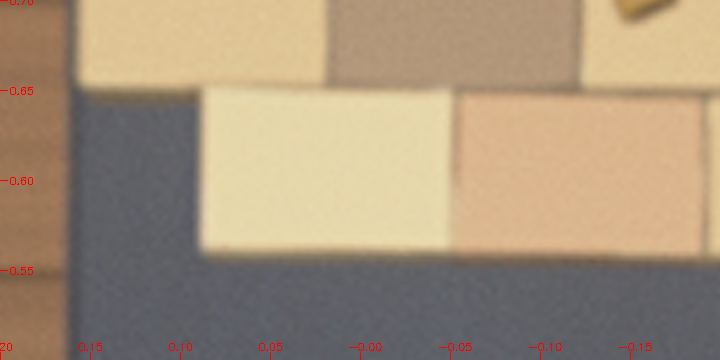

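View pics/w8.png

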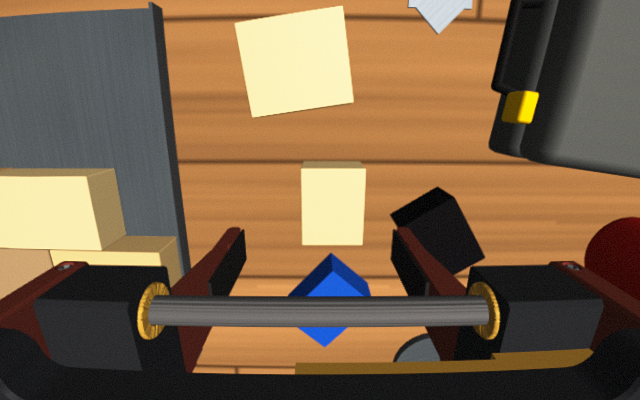

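Emit:
{"name": "apply_moves", "arguments": {"deltas": [[[0.015,0.04,0],[0,0,0],1],[[0.015,0.08,0],[0,0,0],1],[[0.015,0.12,0],[0,0,0],1],[[0.015,0.15,0],[0,0,0],1],[[0.015,0.168,0],[0,0,0],1],[[0.015,0.172,0],[0,0,0],1],[[0.015,0.172,0],[0,0,0],1],[[0.015,0.172,0],[0,0,0],0.5],[[0.015,0.172,0],[0,0,0],0.3],[[0.015,0.172,0],[0,0,0],0.3]], "grip_force": 25}}

```text
clock: 22.55
position: [0.5759, 0.3593, 0.0294]
eef_rot: [-1.211, -1.211, 1.206]
contact_force: [-0.7, 1.3, 4.9]
grip_width: 0.795
```

```bash
python3 - <<'E'
from h import *
st()
E
```

```text
t 22.55 p [0.5759 0.3593 0.0294] F [-0.71  1.29  4.88] w 0.795 xax [0.001  1.     0.0013] yax [ 0.0025  0.0013 -1.    ]
 q [-0.7   0.7   0.11  1.62 -0.1   0.83  1.02]
```

Emit:
{"name": "apply_moves", "arguments": {"deltas": [[[0,0,0],[0,0,0],-1],[[0,0,0],[0,0,0],-1],[[0,-0.01,0],[0,0,0],-1],[[0,-0.03,0],[0,0,0],-1],[[0,-0.06,0],[0,0,0],-1],[[0,-0.09,0],[0,0,0],-1]]}}

```text
clock: 23.15
position: [0.5752, 0.3587, 0.1203]
eef_rot: [-1.21, -1.209, 1.208]
contact_force: [0.1, -0.2, -2.1]
grip_width: 0.794
```

```bash
python3 - <<'E'
from h import *
st();delta([0.475,0.1265,0.12],-.008,1)
save("w9",vision.snapshot("wrist"))
E
```

```text
t 23.15 p [0.5752 0.3587 0.1203] F [ 0.06 -0.18 -2.14] w 0.794 xax [1.1e-03 1.0e+00 3.0e-04] yax [ 1.3e-03  3.0e-04 -1.0e+00]
 q [-0.71  0.59  0.13  1.57 -0.08  0.99  1.01]
d [-2.323e-01  1.000e-04  9.990e-02] rot [0.08 0.4  0.02] rows>= 5.057538172284455
```

View pics/w9.png

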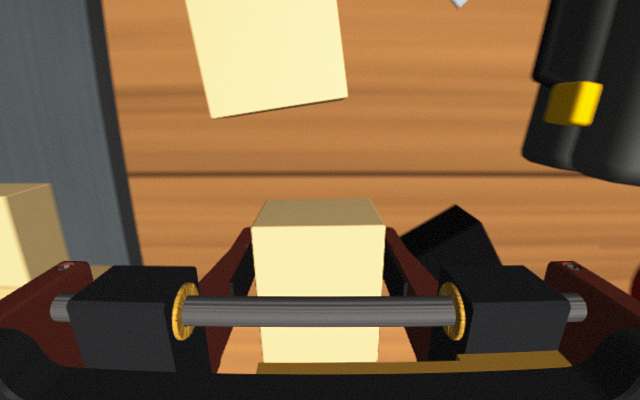

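Held level (Fz −2.1 N ≈ bat's weight). Carry to in front of the opening.

Emit:
{"name": "apply_moves", "arguments": {"deltas": [[[-0.03,0,0.015],[0,0,0],-1],[[-0.07,0,0.035],[0,0.4,0],-1],[[-0.115,0,0.055],[0,0.4,0],-1],[[-0.16,0,0.075],[0,0.4,0],-1],[[-0.2,0,0.09],[0,0.4,0],-1],[[-0.225,0,0.1],[0,0.4,0],-1],[[-0.232,0,0.1],[0,0.4,0],-1],[[-0.232,0,0.1],[0,0.4,0],-1]]}}

```text
clock: 24.0
position: [0.4779, 0.1274, 0.1251]
eef_rot: [-1.217, -1.21, 1.193]
contact_force: [0.1, 0.3, -1.9]
grip_width: 0.797
```

```bash
python3 - <<'E'
from h import *
st();delta([0.475,0.1265,0.045],-.008,1)
c=vision.calibration("wrist"); im=vision.snapshot("wrist"); save("w10",im)
save("ow10",ortho(im,c,0.38,0.60,-0.05,0.25,0.022,2000))
E
```

```text
t 24.0 p [0.4779 0.1274 0.1251] F [ 0.07  0.32 -1.88] w 0.797 xax [0.0104 0.9999 0.0054] yax [ 0.0088  0.0053 -0.9999]
 q [-0.49  0.3   0.16  2.03 -0.07  0.8   1.27]
d [-0.0014  0.08    0.0035] rot [ 0.5  -0.14  0.31] rows>= 1.602268228195585
```

View pics/ow10.png

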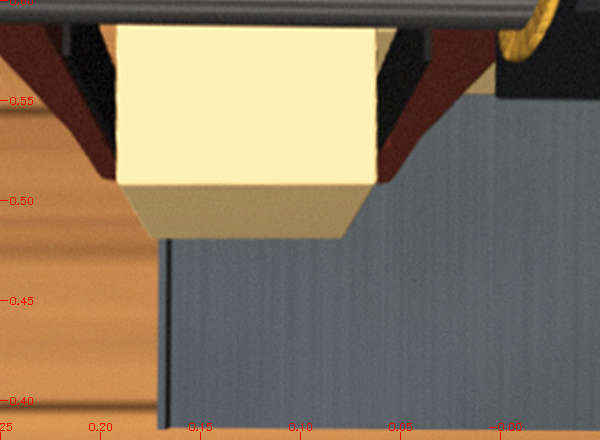

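Emit:
{"name": "apply_moves", "arguments": {"deltas": [[[0,0.03,0.002],[0.5,0,0.3],-1],[[0,0.06,0.004],[0.5,0,0.3],-1],[[0,0.075,0.004],[0.5,0,0.3],-1],[[0,0.08,0.004],[0.5,0,0.3],-1],[[0,0.083,0.004],[0.5,0,0.3],-1],[[0,0.083,0.004],[0.5,0,0.3],-1]]}}

```text
clock: 24.65
position: [0.4754, 0.1301, 0.0422]
eef_rot: [-1.213, -1.204, 1.202]
contact_force: [0.7, -0.5, -2.6]
grip_width: 0.792
```

```bash
python3 - <<'E'
from h import *
st();delta([0.475,0.127,0.0335],-.008,1)
c=vision.calibration("wrist"); im=vision.snapshot("wrist"); save("w11",im)
c=vision.calibration("top"); im=vision.snapshot("top");save("ot11",ortho(im,c,0.45,0.70,-0.1,0.2,0.053,1800))
E
```

```text
t 24.65 p [0.4754 0.1301 0.0422] F [ 0.66 -0.52 -2.6 ] w 0.792 xax [8.e-03 1.e+00 9.e-04] yax [ 7.e-04  9.e-04 -1.e+00]
 q [-0.47  0.44  0.14  2.09 -0.1   0.62  1.29]
d [-0.0031  0.0087  0.0004] rot [ 0.04 -0.    0.05] rows>= 0.1846695142100586
```

View pics/w11.png

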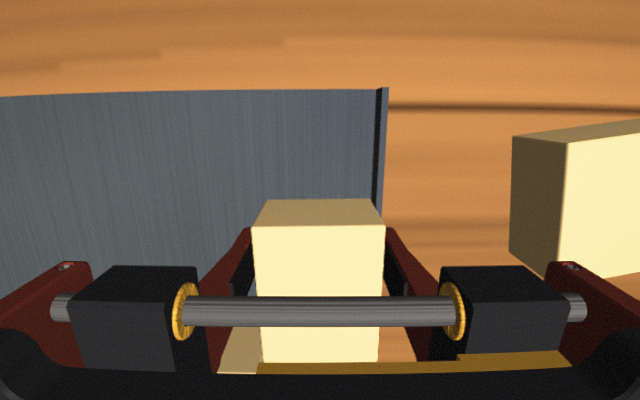

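View pics/ot11.png

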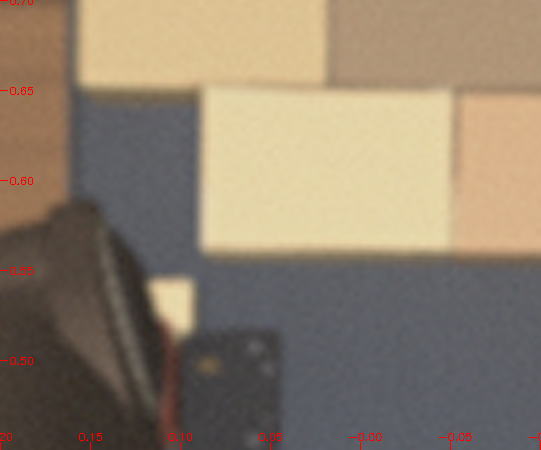

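Emit:
{"name": "apply_moves", "arguments": {"deltas": [[[-0.002,0.004,0],[0,0,0],-1],[[-0.002,0.006,0],[0,0,0],-1],[[-0.002,0.008,0],[0,0,0],-1],[[-0.002,0.009,0],[0,0,0],-1],[[-0.002,0.01,0],[0,0,0],-1],[[-0.002,0.01,0],[0,0,0],-1]]}}

```text
clock: 25.35
position: [0.4756, 0.1278, 0.0326]
eef_rot: [-1.213, -1.204, 1.201]
contact_force: [-0.2, 0.5, -1.7]
grip_width: 0.795
```

```bash
python3 - <<'E'
from h import *
st();delta([0.495,0.1268,0.0335],-.008,1)
E
```

```text
t 25.35 p [0.4756 0.1278 0.0326] F [-0.21  0.5  -1.71] w 0.795 xax [0.0086 1.     0.0012] yax [ 0.0015  0.0012 -1.    ]
 q [-0.47  0.45  0.13  2.09 -0.1   0.6   1.3 ]
d [-0.0009 -0.0009 -0.0194] rot [ 0.08 -0.04  0.07] rows>= 0.3890998030675477
```

Emit:
{"name": "apply_moves", "arguments": {"deltas": [[[0,0,-0.002],[0,0,0],-1],[[0,0,-0.005],[0,0,0],-1],[[0,0,-0.007],[0,0,0],-1],[[0,0,-0.01],[0,0,0],-1],[[0,0,-0.012],[0,0,0],-1],[[0,0,-0.014],[0,0,0],-1],[[0,0,-0.016],[0,0,0],-1],[[0,0,-0.018],[0,0,0],-1],[[0,0,-0.02],[0,0,0],-1],[[0,0,-0.022],[0,0,0],-1]]}}

```text
clock: 26.35
position: [0.4978, 0.1276, 0.0326]
eef_rot: [-1.213, -1.204, 1.201]
contact_force: [0.2, -0.5, -2.8]
grip_width: 0.796
```

```bash
python3 - <<'E'
from h import *
st()
c=vision.calibration("wrist"); im=vision.snapshot("wrist"); save("w12",im)
c=vision.calibration("top"); im=vision.snapshot("top");save("ot12",ortho(im,c,0.45,0.70,-0.1,0.2,0.053,1800))
E
```

```text
t 26.35 p [0.4978 0.1276 0.0326] F [ 0.16 -0.45 -2.78] w 0.796 xax [0.0086 1.     0.0012] yax [ 0.0015  0.0012 -1.    ]
 q [-0.45  0.48  0.13  2.04 -0.11  0.62  1.32]
```

View pics/ot12.png

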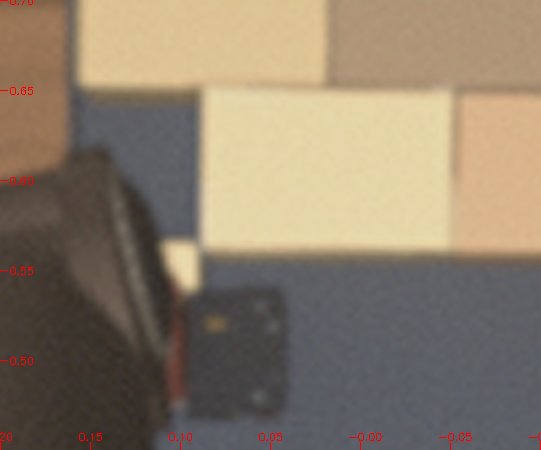

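View pics/w12.png

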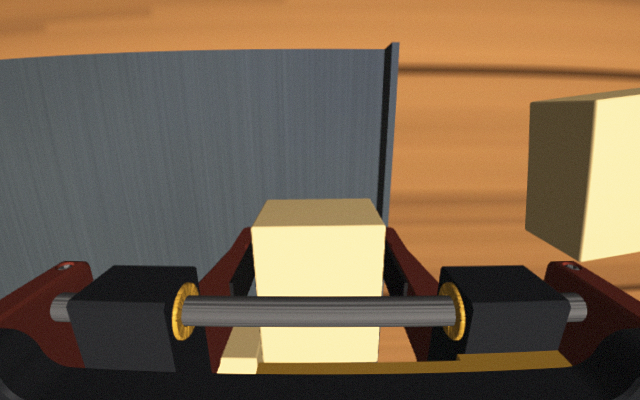

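Emit:
{"name": "apply_moves", "arguments": {"deltas": [[[0.001,0,-0.002],[0,0,0],-1],[[0.001,0,-0.004],[0,0,0],-1],[[0.001,0,-0.006],[0,0,0],-1],[[0.001,0,-0.008],[0,0,0],-1],[[0.001,0,-0.01],[0,0,0],-1],[[0.001,0,-0.012],[0,0,0],-1],[[0.001,0,-0.014],[0,0,0],-1],[[0.001,0,-0.016],[0,0,0],-1],[[0.001,0,-0.018],[0,0,0],-1],[[0.001,0,-0.02],[0,0,0],-1]]}}

```text
clock: 27.45
position: [0.5181, 0.1285, 0.0327]
eef_rot: [-1.214, -1.205, 1.201]
contact_force: [0.4, 0.7, -1.5]
grip_width: 0.799
```

```bash
python3 - <<'E'
from h import *
st()
c=vision.calibration("top"); im=vision.snapshot("top");save("ot13",ortho(im,c,0.45,0.70,-0.1,0.2,0.053,1800))
E
```

```text
t 27.45 p [0.5181 0.1285 0.0327] F [ 0.41  0.67 -1.48] w 0.799 xax [0.0087 1.     0.0012] yax [ 0.0018  0.0012 -1.    ]
 q [-0.44  0.5   0.13  2.   -0.11  0.65  1.33]
```

View pics/ot13.png

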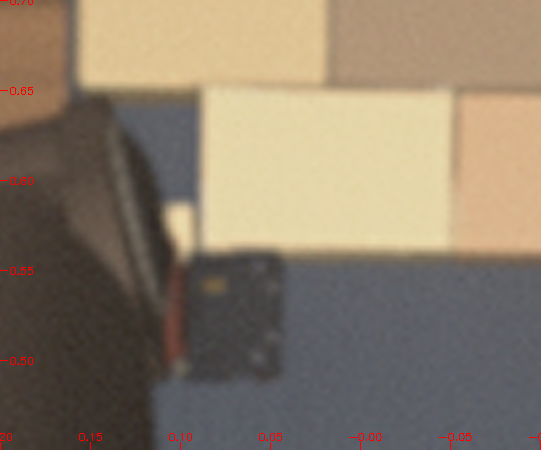

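Emit:
{"name": "apply_moves", "arguments": {"deltas": [[[0,0,-0.003],[0,0,0],-1],[[0,0,-0.006],[0,0,0],-1],[[0,0,-0.009],[0,0,0],-1],[[0,0,-0.012],[0,0,0],-1],[[0,0,-0.014],[0,0,0],-1],[[0,0,-0.016],[0,0,0],-1],[[0,0,-0.018],[0,0,0],-1],[[0,0,-0.02],[0,0,0],-1],[[0,0,-0.022],[0,0,0],-1],[[0,0,-0.024],[0,0,0],-1]]}}

```text
clock: 28.5
position: [0.5426, 0.1282, 0.0328]
eef_rot: [-1.214, -1.205, 1.201]
contact_force: [-0.5, -0.1, -2.3]
grip_width: 0.797
```

Emit:
{"name": "apply_moves", "arguments": {"deltas": [[[0,0.001,0],[0,0,0],-1],[[0,0.002,0],[0,0,0],-1],[[0,0.002,0],[0,0,0],-1]]}}

```text
clock: 28.8
position: [0.5431, 0.1283, 0.0323]
eef_rot: [-1.214, -1.206, 1.2]
contact_force: [-4.2, -1.6, 13.3]
grip_width: 0.794
```

```bash
python3 - <<'E'
from h import *
st()
c=vision.calibration("top"); im=vision.snapshot("top");save("ot14",ortho(im,c,0.45,0.70,-0.1,0.2,0.053,1800))
c=vision.calibration("wrist"); im=vision.snapshot("wrist"); save("w14",im)
E
```

```text
t 28.8 p [0.5431 0.1283 0.0323] F [-4.21 -1.58 13.33] w 0.794 xax [0.0088 1.     0.0018] yax [ 0.0032  0.0017 -1.    ]
 q [-0.42  0.53  0.13  1.94 -0.11  0.67  1.34]
```

View pics/ot14.png

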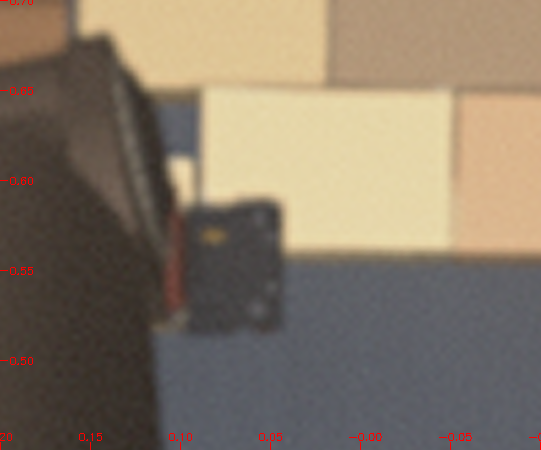

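View pics/w14.png

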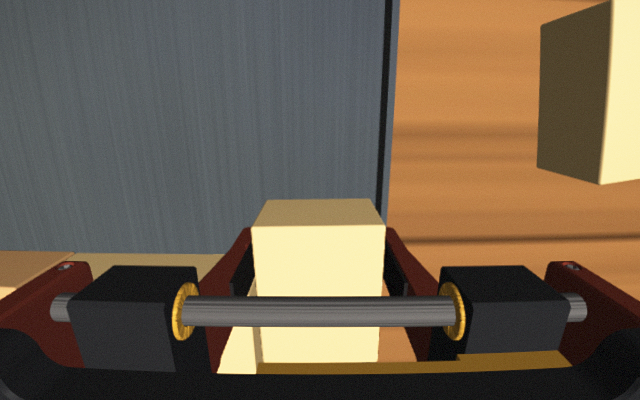

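Emit:
{"name": "apply_moves", "arguments": {"deltas": [[[0,0,0],[0,0,0],-1],[[0,0,0],[0,0,0],0.7],[[0,0,0],[0,0,0],1],[[0,0,0],[0,0,0],1],[[0,0,0],[0,0,0],1],[[0,-0.005,0],[0,0,0],1],[[0,-0.03,0],[0,0,0],1],[[0,-0.07,0],[0,0,0],1],[[0,-0.09,0.02],[0,0,0],-0.3],[[0,-0.09,0.048],[0,0,0],-0.3]]}}

```text
clock: 29.9
position: [0.4972, 0.129, 0.1254]
eef_rot: [-1.218, -1.211, 1.195]
contact_force: [-0.1, 0.0, -0.0]
grip_width: 0.86
```

```bash
python3 - <<'E'
from h import *
st();delta([0.49,0.1275,0.12],-.009,1);delta([0.49,0.1275,0.017],-.009,1)
c=vision.calibration("top"); im=vision.snapshot("top");save("ot15",ortho(im,c,0.45,0.70,-0.1,0.2,0.053,1800))
c=vision.calibration("wrist"); im=vision.snapshot("wrist"); save("w15",im)
E
```

```text
t 29.9 p [0.4972 0.129  0.1254] F [-0.08  0.01 -0.04] w 0.86 xax [0.0099 0.9999 0.0039] yax [ 0.0094  0.0038 -0.9999]
 q [-0.48  0.33  0.16  1.99 -0.07  0.82  1.28]
d [-0.0015  0.0054  0.0073] rot [ 0.54 -0.05  0.22] rows>= 0.18333826547798643
d [-0.0019  0.1084  0.0082] rot [ 0.54 -0.05  0.22] rows>= 2.1736868474014415
```

View pics/ot15.png

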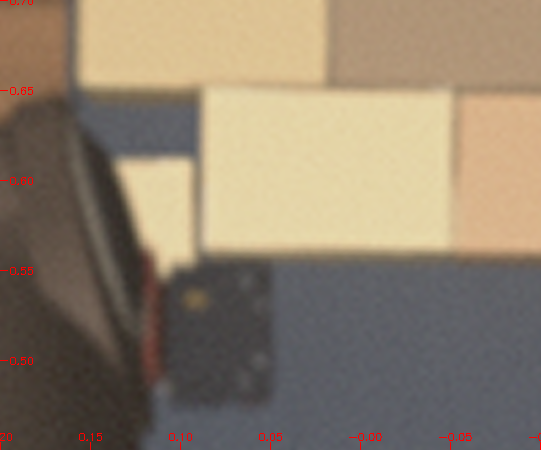

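View pics/w15.png

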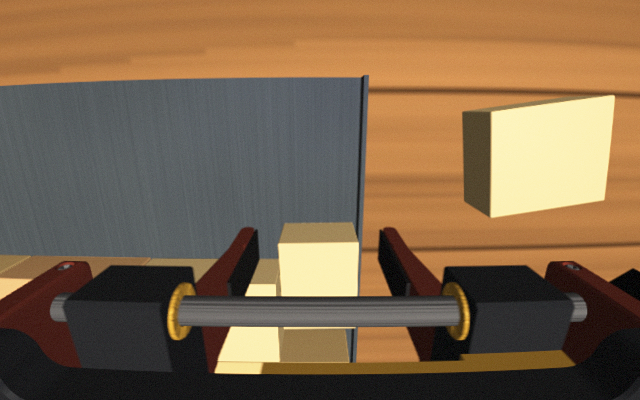

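Emit:
{"name": "apply_moves", "arguments": {"deltas": [[[-0.001,0.005,0.008],[0.5,0,0.2],-0.3],[[-0.001,0.005,0.008],[0.5,0,0.2],-0.3],[[-0.001,0.02,0.008],[0.5,0,0.2],-0.3],[[-0.001,0.04,0.008],[0.5,0,0.2],-0.3],[[-0.001,0.06,0.008],[0.5,0,0.2],-0.3],[[-0.001,0.08,0.008],[0.5,0,0.2],-0.3],[[-0.001,0.1,0.008],[0.5,0,0.2],-0.3],[[-0.001,0.108,0.006],[0.5,0,0.2],-0.3],[[-0.001,0.108,0.002],[0.5,0,0.2],-0.3],[[-0.001,0.108,-0.001],[0.5,0,0.2],-0.3]]}}

```text
clock: 31.0
position: [0.4945, 0.1279, 0.0153]
eef_rot: [-1.21, -1.198, 1.207]
contact_force: [0.3, -0.0, 0.8]
grip_width: 0.348
```

```bash
python3 - <<'E'
from h import *
st()
c=vision.calibration("wrist"); im=vision.snapshot("wrist"); save("w16",im)
E
```

```text
t 31.0 p [0.4945 0.1279 0.0153] F [ 0.27 -0.02  0.83] w 0.348 xax [ 0.0082  1.     -0.0012] yax [-0.006  -0.0011 -1.    ]
 q [-0.44  0.51  0.12  2.05 -0.11  0.59  1.32]
```

View pics/w16.png

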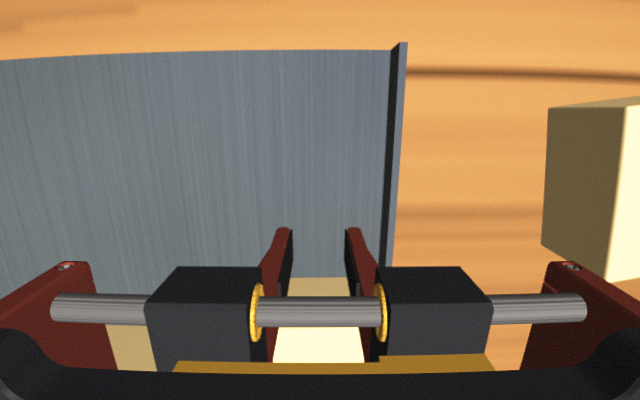

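Emit:
{"name": "apply_moves", "arguments": {"deltas": [[[0,0,-0.002],[-0.3,0,0],-0.3],[[0,0,-0.004],[-0.3,0,0],-0.3],[[0,0,-0.006],[-0.3,0,0],-0.3],[[0,0,-0.008],[-0.3,0,0],-0.3],[[0,0,-0.01],[-0.3,0,0],-0.3],[[0,0,-0.012],[-0.3,0,0],-0.3],[[0,0,-0.014],[-0.3,0,0],-0.3],[[0,0,-0.016],[-0.3,0,0],-0.3],[[0,0,-0.018],[-0.3,0,0],-0.3],[[0,0,-0.02],[-0.3,0,0],-0.3]]}}

```text
clock: 32.05
position: [0.5144, 0.128, 0.0155]
eef_rot: [-1.213, -1.202, 1.205]
contact_force: [-4.8, -0.1, 2.3]
grip_width: 0.353
```

Emit:
{"name": "apply_moves", "arguments": {"deltas": [[[0,0,-0.002],[0,0,0],-0.3],[[0,0,-0.004],[0,0,0],-0.3],[[0,0,-0.006],[0,0,0],-0.3],[[0,0,-0.008],[0,0,0],-0.3],[[0,0,-0.01],[0,0,0],-0.3],[[0,0,-0.012],[0,0,0],-0.3],[[0,0,-0.014],[0,0,0],-0.3],[[0,0,-0.016],[0,0,0],-0.3],[[0,0,-0.018],[0,0,0],-0.3],[[0,0,-0.02],[0,0,0],-0.3]]}}

```text
clock: 33.05
position: [0.5346, 0.1278, 0.0155]
eef_rot: [-1.213, -1.202, 1.205]
contact_force: [-1.3, 0.8, -0.2]
grip_width: 0.351
```

```bash
python3 - <<'E'
from h import *
st()
c=vision.calibration("top"); im=vision.snapshot("top");save("ot17",ortho(im,c,0.45,0.70,-0.1,0.2,0.053,1800))
E
```

```text
t 33.05 p [0.5346 0.1278 0.0155] F [-1.25  0.82 -0.23] w 0.351 xax [ 7.9e-03  1.0e+00 -9.0e-04] yax [-1.1e-03 -9.0e-04 -1.0e+00]
 q [-0.42  0.55  0.13  1.96 -0.11  0.63  1.34]
```

View pics/ot17.png

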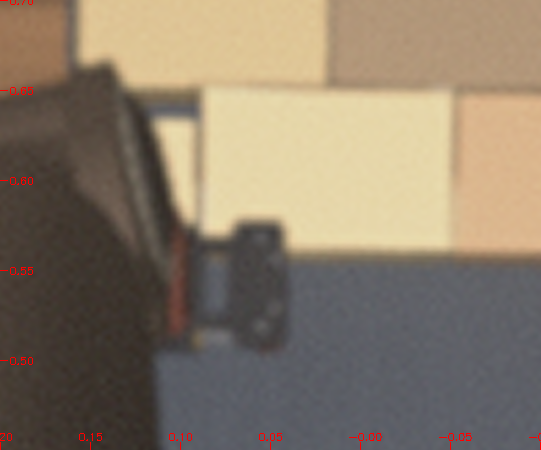

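Emit:
{"name": "apply_moves", "arguments": {"deltas": [[[0,0,-0.002],[0,0,0],-0.3],[[0,0,-0.004],[0,0,0],-0.3],[[0,0,-0.006],[0,0,0],-0.3],[[0,0,-0.008],[0,0,0],-0.3],[[0,0,-0.009],[0,0,0],-0.3],[[0,0,-0.01],[0,0,0],-0.3],[[0,0,-0.011],[0,0,0],-0.3],[[0,0,-0.012],[0,0,0],-0.3],[[0,0,-0.013],[0,0,0],-0.3],[[0,0,-0.014],[0,0,0],-0.3]]}}

```text
clock: 34.1
position: [0.5491, 0.1277, 0.0155]
eef_rot: [-1.213, -1.202, 1.204]
contact_force: [-1.4, -0.6, -0.7]
grip_width: 0.349
```

Emit:
{"name": "apply_moves", "arguments": {"deltas": [[[0,0,-0.001],[0,0,0],-0.3],[[0,0,-0.002],[0,0,0],-0.3],[[0,0,-0.003],[0,0,0],-0.3],[[0,0,-0.004],[0,0,0],-0.3]]}}

```text
clock: 34.5
position: [0.5527, 0.1277, 0.0155]
eef_rot: [-1.212, -1.202, 1.205]
contact_force: [-5.9, 0.2, 4.6]
grip_width: 0.35
```

Emit:
{"name": "apply_moves", "arguments": {"deltas": [[[0,0,-0.001],[0,0,0],-0.3],[[0,0,-0.002],[0,0,0],-0.3],[[0,0,-0.003],[0,0,0],-0.3]]}}

```text
clock: 34.8
position: [0.5526, 0.1277, 0.0154]
eef_rot: [-1.208, -1.197, 1.208]
contact_force: [-15.2, 0.1, 12.3]
grip_width: 0.347
```

Emit:
{"name": "apply_moves", "arguments": {"deltas": [[[0,-0.001,-0.004],[-0.3,0,0],-0.3],[[0,-0.001,-0.004],[-0.3,0,0],-0.3],[[0,-0.001,-0.004],[-0.3,0,0],-0.3]]}}

```text
clock: 35.1
position: [0.5525, 0.1276, 0.0154]
eef_rot: [-1.207, -1.195, 1.211]
contact_force: [-12.2, 1.0, 5.8]
grip_width: 0.35
```

Emit:
{"name": "apply_moves", "arguments": {"deltas": [[[0,-0.001,-0.005],[-0.3,0,0],-0.3],[[0,-0.001,-0.005],[-0.3,0,0],-0.3],[[0,-0.001,-0.005],[-0.3,0,0],-0.3],[[0,-0.001,-0.005],[-0.3,0,0],-0.3],[[0,-0.001,-0.005],[-0.3,0,0],-0.3],[[0,-0.001,-0.005],[-0.3,0,0],-0.3],[[0,-0.001,-0.005],[-0.3,0,0],-0.3],[[0,-0.001,-0.005],[-0.3,0,0],-0.3],[[0,-0.001,-0.005],[-0.3,0,0],-0.3],[[0,-0.001,-0.005],[-0.3,0,0],-0.3]]}}

```text
clock: 36.1
position: [0.5524, 0.1276, 0.0154]
eef_rot: [-1.204, -1.192, 1.214]
contact_force: [-14.9, 0.9, 7.5]
grip_width: 0.35
```

Emit:
{"name": "apply_moves", "arguments": {"deltas": [[[0,-0.001,-0.005],[-0.3,0,0],-0.3],[[0,-0.001,-0.005],[-0.3,0,0],-0.3],[[0,-0.001,-0.005],[-0.3,0,0],-0.3],[[0,-0.001,-0.005],[-0.3,0,0],-0.3],[[0,-0.001,-0.005],[-0.3,0,0],-0.3]]}}

```text
clock: 36.6
position: [0.5522, 0.1275, 0.0155]
eef_rot: [-1.201, -1.189, 1.217]
contact_force: [-15.6, -0.4, 7.9]
grip_width: 0.351
```

```bash
python3 - <<'E'
from h import *
st();delta([0.52,0.1277,0.017],-.008,1);delta([0.45,0.1277,0.25],-.008,1)
E
```

```text
t 36.6 p [0.5522 0.1275 0.0155] F [-15.61  -0.43   7.93] w 0.351 xax [ 0.0056  1.     -0.0045] yax [-0.0188 -0.0044 -0.9998]
 q [-0.41  0.58  0.13  1.9  -0.11  0.68  1.35]
d [-0.     -0.0009  0.0322] rot [-1.08  0.13 -0.26] rows>= 0.6450104594437506
d [-0.0015 -0.2326  0.1066] rot [-1.08  0.13 -0.26] rows>= 5.116974419402734
```

Bedded for 1.5 s. Back off and look.

Emit:
{"name": "apply_moves", "arguments": {"deltas": [[[0,-0.001,0],[0,0,0],-0.3],[[0,-0.001,0.012],[-1.1,0,0],-0.3],[[0,-0.001,0.032],[-1.1,0,0],-0.3],[[0,-0.04,0.045],[-1.1,0,0],-0.3],[[0,-0.085,0.045],[-1.1,0,0],-0.3],[[0,-0.13,0.045],[-1.1,0,0],-0.3],[[0,-0.18,0.02],[-1.1,0,0],-0.3],[[0,-0.23,-0.02],[-1.1,0,0],-0.3],[[0.01,-0.25,-0.06],[-1.1,0,0],-0.3],[[0.01,-0.26,-0.09],[-1.1,0,0],-0.3]]}}

```text
clock: 37.6
position: [0.6499, 0.1392, 0.2779]
eef_rot: [-1.218, -1.21, 1.204]
contact_force: [1.3, 0.2, 1.0]
grip_width: 0.349
```

```bash
python3 - <<'E'
from h import *
st()
c=vision.calibration("wrist"); im=vision.snapshot("wrist"); save("w18",im)
save("ow18",ortho(im,c,0.53,0.67,-0.12,0.2,0.053,2400))
save("s18",vision.snapshot("scene"));save("t18",vision.snapshot("top"))
E
```

```text
t 37.6 p [0.6499 0.1392 0.2779] F [1.29 0.2  0.96] w 0.349 xax [ 0.0047  1.     -0.0022] yax [ 0.0066 -0.0022 -1.    ]
 q [-0.42  0.44  0.2   1.43 -0.09  1.27  1.35]
```

View pics/ow18.png

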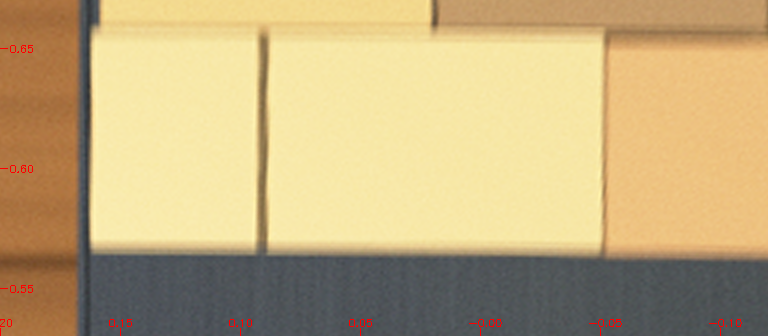

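View pics/w18.png

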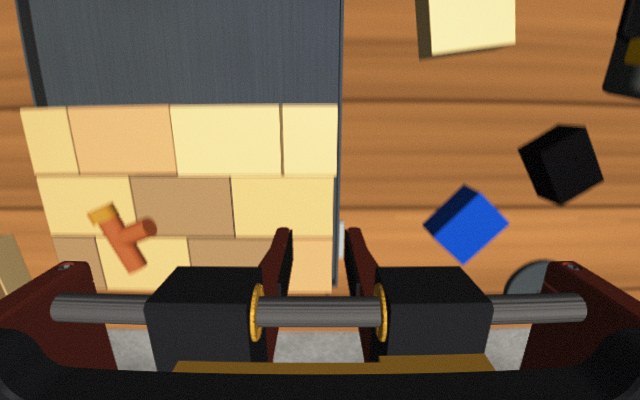

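View pics/t18.png

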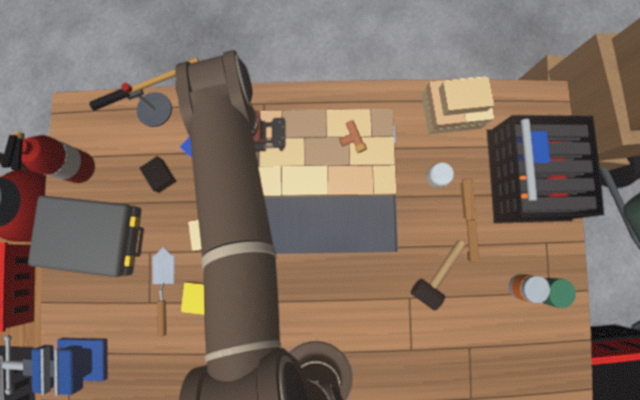

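```bash
python3 - <<'E'
from rig import arm
print(arm.close_job())
E
```

```text
the job is handed in; nothing more can be done
None
```

The third course is finished and handed in at about 38 s. The tool was clear of everything at the end.

- **Whole brick:** I squared it up and slid it flush to the second course, then along it until it was tight against the bedded brick. I bedded it sideways at about 15–16 N and then into the course at about 15 N, each for about 1.3–1.6 s. All contact moves against brick were about 10–20 mm/s.
- **Half bat:** I gripped it at its robot-side end, lowered it onto the tray floor part way into the opening and released it. I then pushed it home and bedded it at about 15 N for about 1.5 s.

**Last checks:** The final wrist picture shows the whole brick with no visible gap at the second course or the bedded end. The joint behind it is centred on the brick to within a millimetre. The bat is flush with the second course and square. The spare width of the opening shows mostly as a joint of about 3 mm beside the whole brick.

The long bat, pipe tee, tin, mallet, brush and trowel look unmoved in the last pictures, though the arm hid the long bat in the final top view. No check failed. The force readings wavered: a first sideways press on the whole brick read only about 12 N, so I repeated it at 15 N. The tool also pressed down with up to about 13 N while setting and bedding the bricks.

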